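# Line up the groceries by height on the rail

### The job

Line up the drinks can, the red-capped spice jar, the small food tin and the red-and-white egg timer by height on the wooden rail, one on each cork pad: the tallest on the pad beside the red end stop, then the next tallest, down to the shortest beside the white end stop. Stand each one upright in the middle of its pad, and leave the green, black-capped spice jar where it stands.

Things in the scene. Friction and masses are not known exactly. Their poses are not given: they have to be found in the camera images.
- drinks_can: tall gold-and-red drinks can in the front row, 53 mm across, 134 mm high (the tallest of the four), about 0.27 kg. Loose, stands upright at the start; origin: centre of its underside; z along its axis, up. Round: any yaw will do; grip it anywhere on the side.
- red_jar: spice jar with a red screw cap (fixed), 45 mm across, 106 mm high (second tallest), about 0.11 kg. Loose, stands upright at the start; origin: centre of its underside; z along its axis, up. Round: any yaw will do; grip it at half height.
- food_tin: small food tin with a mostly red label and gold ends, 57 mm across, 72 mm high (third), about 0.18 kg. Loose, stands upright at the start; origin: centre of its underside; z along its axis, up. Round: any yaw will do; grip it anywhere on the side.
- egg_timer: low round timer, white below, red above, 63 mm across, 52 mm high (the shortest) with the red bar on top (10 x 44 mm along x, z 40 to 52 mm); 0.11 kg, dial fixed. Loose, stands upright at the start; origin: centre of its underside; z along its axis, up. Round: any yaw will do; grip it round the body, fingertips about 10 mm above its base.
- green_jar: spice jar with a black cap and green label, 40 mm across, 105 mm high; loose, stands upright among the four; not part of the job, to be left where it is. Origin: centre of its underside.
- pad_a: fixed round cork pad, 70 mm across and 4 mm thick, on the wooden rail; the first pad of the row, at the left (+y) end as the robot sees it. Origin: centre of its underside, 12 mm above the worktop; its top is 16 mm above the worktop. z up; its y axis runs along the rail, its x axis across the rail.
- pad_b: fixed round cork pad, 70 mm across and 4 mm thick, on the wooden rail; second pad from the left, 85 mm centre to centre from pad_a. Origin: centre of its underside, 12 mm above the worktop; its top is 16 mm above the worktop. z up; its y axis runs along the rail, its x axis across the rail.
- pad_c: fixed round cork pad, 70 mm across and 4 mm thick, on the wooden rail; third pad from the left, 85 mm from pad_b. Origin: centre of its underside, 12 mm above the worktop; its top is 16 mm above the worktop. z up; its y axis runs along the rail, its x axis across the rail.
- pad_d: fixed round cork pad, 70 mm across and 4 mm thick, on the wooden rail; the last pad, at the right (-y) end, 85 mm from pad_c. Origin: centre of its underside, 12 mm above the worktop; its top is 16 mm above the worktop. z up; its y axis runs along the rail, its x axis across the rail.
- red_end: fixed red end stop, 84 x 24 mm and 30 mm high, on one end of the rail, 60 mm from the centre of the nearest pad (pad_a or pad_d, as it happens); a white one like it stands on the other end. The rail is 84 mm wide, 400 mm long, 12 mm thick, fixed on the worktop. Origin: centre of its underside.

How it is judged (in metres and radians):
At the end, for the whole second after the job is handed in: Can, red-capped jar, tin and egg timer stand in this order (falling height) on the four pads, counted from the red end stop: each one's centre within 14 mm of its pad's centre, standing on the pad, upright within 0.1 rad, released and at rest (((horizontal distance between red_end and pad_a below 0.1 m and horizontal distance between drinks_can and pad_a below 0.014 m and z of drinks_can in the frame of pad_a between 0 and 0.009 m and horizontal distance between red_jar and pad_b below 0.014 m and z of red_jar in the frame of pad_b between 0 and 0.009 m and horizontal distance between food_tin and pad_c below 0.014 m and z of food_tin in the frame of pad_c between 0 and 0.009 m and horizontal distance between egg_timer and pad_d below 0.014 m and z of egg_timer in the frame of pad_d between 0 and 0.009 m) or (horizontal distance between red_end and pad_d below 0.1 m and horizontal distance between drinks_can and pad_d below 0.014 m and z of drinks_can in the frame of pad_d between 0 and 0.009 m and horizontal distance between red_jar and pad_c below 0.014 m and z of red_jar in the frame of pad_c between 0 and 0.009 m and horizontal distance between food_tin and pad_b below 0.014 m and z of food_tin in the frame of pad_b between 0 and 0.009 m and horizontal distance between egg_timer and pad_a below 0.014 m and z of egg_timer in the frame of pad_a between 0 and 0.009 m)) and angle between each of drinks_can, red_jar, food_tin, egg_timer's own z axis and vertical below 0.1 rad and linear speed of each of drinks_can, red_jar, food_tin, egg_timer below 0.02 m/s and angular speed of each of drinks_can, red_jar, food_tin, egg_timer below 0.2 rad/s); the robot touches nothing.
It fails at once if the green, black-capped jar is moved more than 25 mm or tipped (distance of green_jar from where it was at the start of the episode above 0.025 m or angle between green_jar's own z axis and vertical above 0.3 rad).
It also fails if it takes over 104 s, if anything falls off the work surface, if the arm or the gripper's body presses on something with over 40 N, if the wrist force passes 120 N, or if a joint passes its speed limit or range.

### The arm

A 6-joint arm with a two-finger parallel gripper is mounted at the origin on a cart in front of the work surface, level with it; the furniture and walls round the work are solid. World frame = base frame: x ahead of the robot, y to its left, z up, the work surface at z = 0. Lengths are in mm, angles in rad, forces in N, time in s.
With the tool pointing down it reaches from about 350 to 975 mm from the base axis. Payload 7.1 kg.
Tool frame: the origin (TCP) lies on the front face of the gripper's body, between the roots of the fingers; the fingertips stand 80 mm ahead of it and the grasp point (between the pads) lies 61 mm ahead of it; z points along the fingers, y is the line along which they close (so a half turn about z gives the same grasp; the last joint's range is limited). The gripper opens to 88 mm and grips with 3 to 60 N. Pads are 20 mm wide; open, the fingers measure 115 mm over their backs; the gripper's body (75 mm by 178 mm) begins 61 mm behind the grasp point.
Start: joints at [-1.189, 0.423, 1.63, -0, 1.089, -0.019], TCP at [243.863, -575.445, 302.675] pointing down, gripper open.
Joint ranges: [-3, 3], [-0.9, 2.11], [0.09, 2.58], [-1.31, 4.45], [0.11, 2.69], [-2.54, 2.54]. Speed limits (rad/s): [2.39, 2.39, 3.01, 3.14, 3.14, 3.14].

### API

Orientations are given as a rotation vector (axis times angle).
In Python, from workcell import readout, vision, close_job gives the robot as it stands.
- The arm moves only by the tool servo_tool, never from a script. Its argument "plan" is a list that holds one entry, the list of rows, each a list of 7 numbers: the gripper command: -1 is fully open, 1 is shut, values between are in proportion, then the shift along the world's x, y, z in units of 40 mm (1.0 is 40 mm), then the turn, a rotation vector about the world's x, y, z in units of 5 degrees (1.0 is 5 degrees). A call has 1 to 5 rows; each row shifts and turns the commanded pose from where the row before left it; what a row does not reach is not made up. A row lasts 1/12 s, in which the tool goes at most 41.7 mm and 7.16 degrees, less where a joint would pass 70% of its speed; a pose out of reach is approached as far as the arm can. A call is refused whole if a number of a shift passes 1 or a number of a turn 1, either way. A call with a gripper value outside its range is refused whole. The fingers move at their own pace and stop on an object; the grip force is fixed at half the most. Time passes only in rows, so rows that do not move let the fingers close. It gives the time, the measured TCP pose, the force, the opening and the grip force at its end, in the units of the state.
- readout.get_obs(): the state, without advancing time (a new reading comes with each control period).
- vision.get_image(name): name is "scene" or "side" or "wrist"; returns the picture (480x640x3 uint8, red, green, blue); there is no depth.
- vision.camera_params(name): a dict with "fx", "fy", "cx", "cy" (pixels), "rvec" (rotation vector, rad) and "tvec" (3), from world to camera coordinates, as OpenCV has them; the wrist camera has in their place "hand_eye" (4x4, takes a point from camera to tool coordinates, whose origin is the TCP and whose axes are the flange's). Camera axes: x right, y down, z forward; pixel columns grow to the right and rows downward; lengths in mm; the calibration is good to about 2 mm. A picture is of the moment at which its call begins: read the wrist's pose just before it. camera_params takes no time and is no camera call.
- close_job(): hands the job in; it is judged then, once.
The state is a dict: "t": time; "qpos": joint angles; "qvel": joint speeds; "joint_torque": joint torques, N m; "ee_pos": TCP position; "orientation": TCP orientation; "ft_force": force on the tool from outside, world axes, zero at the start; "moment": the same for the moment, N m; "width": finger opening in mm; "grasp_force": force on a finger pad.
Only numpy, scipy, OpenCV 4.12 (cv2) and the standard library are available. Lean on these libraries where they do the work, as an engineer would, in place of code of your own. Each camera call takes 0.05 s, during which the arm holds its last target. There are 200 camera calls.

## Working session

There is one attempt and no reset: what is moved stays moved. The work goes in short steps, Python scripts to look and compute and a tool call to move; the robot and the scene stay as the last step left them, time stands still between calls to the robot, and variables do not carry over. Pictures are saved under pics/ and viewed, at most 14 in all, crops included, and the job is handed in when it is done.

Besides the shell and the picture viewer there is one more tool, called after ">>>" by a JSON object that holds its "name" and its "arguments", one argument or row to a line. servo_tool: Moves the arm, as the interface text tells. Its arguments: {"type":"object","properties":{"plan":{"type":"array"}},"required":["plan"]}

```bash
mkdir -p pics; python3 - <<'E'
from workcell import readout, vision
import cv2
print(readout.get_obs())
for n in ["scene","side"]:
    cv2.imwrite(f"pics/{n}0.png",vision.get_image(n)[:,:,::-1]); print(n,vision.camera_params(n))
print(vision.camera_params("wrist"))
E
```

```text
{'t': 0.0, 'qpos': array([-1.18899629e+00,  4.23852303e-01,  1.63065865e+00, -6.27367216e-06,
        1.08859167e+00, -1.90358482e-02]), 'qvel': array([-0.00043908, -0.00019292,  0.0005789 , -0.00046572,  0.0021576 ,
       -0.00041142]), 'joint_torque': array([-3.89421388e-03, -5.44622219e+01, -2.73666072e+01,  6.41785492e-02,
        2.28552846e-02, -1.33141061e-04]), 'ee_pos': array([ 243.71352822, -575.07035339,  301.90676331]), 'orientation': array([-3.07725341e+00, -6.25133892e-01,  4.36234919e-04]), 'ft_force': array([-0.96708546, -0.00737853,  0.60402239]), 'moment': array([-0.0203916 , -0.04515295, -0.01368561]), 'grasp_force': 0.0, 'width': 87.85135793349804}
scene {'fx': 602.9553461907954, 'fy': 602.9553461907954, 'cx': 311.0491422387762, 'cy': 240.7760237561581, 'rvec': array([ 0.80595985, -2.35715552,  1.29486017]), 'tvec': array([407.15722989, 216.58872479, 838.26993832])}
side {'fx': 474.15186546010017, 'fy': 474.15186546010017, 'cx': 328.4279941424437, 'cy': 238.09953045349658, 'rvec': array([ 0.62679834, -2.55977781,  1.26097788]), 'tvec': array([475.09868141, 182.07938387, 921.42416289])}
{'fx': 345.8887730561535, 'fy': 345.8887730561535, 'cx': 316.433888809998, 'cy': 239.9756471615472, 'hand_eye': array([[ 1.63000695e-03, -9.57905843e-01, -2.87077933e-01,
         7.92886212e+01],
       [ 9.99998574e-01,  1.43482803e-03,  8.90261634e-04,
        -5.71800953e-02],
       [-4.40879355e-04, -2.87078975e-01,  9.57906816e-01,
        -8.18458620e+01],
       [ 0.00000000e+00,  0.00000000e+00,  0.00000000e+00,
         1.00000000e+00]])}
```

View pics/scene0.png

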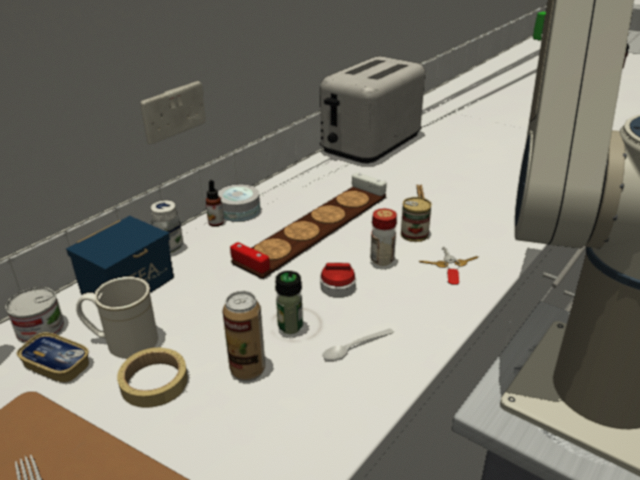

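View pics/side0.png

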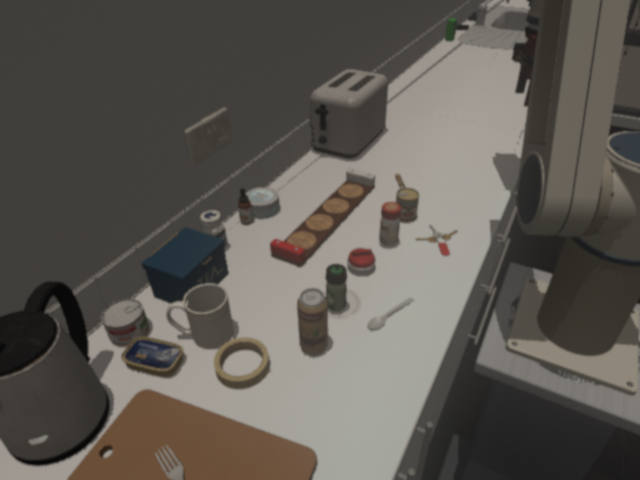

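The scene picture shows the rail with the red stop at (250,258) and the white stop at (368,186). The pads are at about (272,249), (301,231), (328,213) and (353,199). The tops are: can (243,300), green jar (288,278), red jar (384,213), tin (417,204), and timer (338,270). The side picture shows the same layout, with the can top at (313,297), the red stop at (288,249) and the red jar top at (391,209).

```bash
cat > h.py <<'E'
import numpy as np, cv2
from workcell import readout, vision
from scipy.spatial.transform import Rotation as R
def cam(n,o=None):
    p=vision.camera_params(n); K=np.array([[p['fx'],0,p['cx']],[0,p['fy'],p['cy']],[0,0,1]])
    if n=='wrist':
        T=np.eye(4);T[:3,:3]=R.from_rotvec(o['orientation']).as_matrix();T[:3,3]=o['ee_pos']
        T=T@p['hand_eye']; return K,T[:3,:3],T[:3,3]
    Rm=R.from_rotvec(p['rvec']).as_matrix(); return K,Rm.T,-Rm.T@p['tvec']
def cast(c,u,v,z):
    K,A,o=c; d=A@np.linalg.inv(K)@[u,v,1]; return o+d*(z-o[2])/d[2]
def proj(c,P):
    K,A,o=c; q=K@(A.T@(np.asarray(P,float)-o)); return q[:2]/q[2]
E
python3 - <<'E'
from h import *
S=cam('scene');D=cam('side')
pts=dict(can=((243,300),(313,297),134),red=((384,213),(391,209),106),tin=((417,204),(407,193),72),green=((288,278),(336,270),105),timer=((338,270),(361,256),46),
 redst=((250,254),(288,246),42),p1=((272,249),(301,240),16),p2=((301,231),(320,222),16),p3=((328,213),(336,206),16),p4=((353,199),(351,191),16))
for k,(a,b,z) in pts.items(): print(k,cast(S,*a,z)[:2].round(),cast(D,*b,z)[:2].round())
print(S[2].round(),D[2].round())
im=cv2.imread('pics/scene0.png')[170:390,210:450]
cv2.imwrite('pics/crop.png',cv2.resize(im,None,fx=2.7,fy=2.7,interpolation=cv2.INTER_CUBIC)[:600])
E
```

```text
can [425. 264.] [426. 265.]
red [427. -96.] [421. -87.]
tin [ 426. -215.] [ 429. -221.]
green [436. 158.] [438. 155.]
timer [438.  27.] [441.  29.]
redst [598.  76.] [604.  68.]
p1 [605.  11.] [607.   7.]
p2 [602. -73.] [602. -79.]
p3 [ 603. -163.] [ 600. -162.]
p4 [ 596. -245.] [ 597. -248.]
[-58. 712. 636.] [126. 768. 709.]
```

View pics/crop.png

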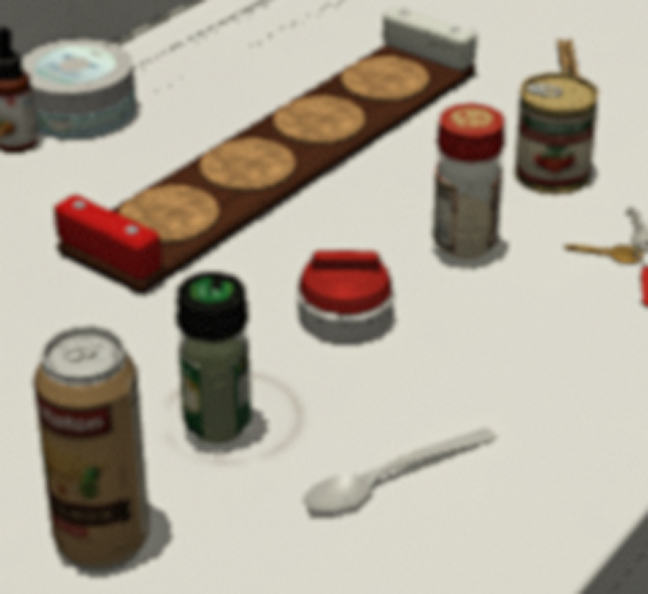

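The red stop is at the +y end, so pad_a takes the can and pad_d the timer. I'll move to an overhead view with the fingers closing along world x.

>>> {"name": "servo_tool", "arguments": {
  "plan": [
    [[-1, 0.4, 0.9, 0.05, 0, 0, 0.9], [-1, 0.4, 0.9, 0.05, 0, 0, 0.9], [-1, 0.4, 0.9, 0.05, 0, 0, 0.9], [-1, 0.4, 0.9, 0.05, 0, 0, 0.9], [-1, 0.4, 0.9, 0.05, 0, 0, 0.9]]
  ]
}}

```text
t: 0.52
ee_pos: [324.0, -393.6, 312.4]
orientation: [-2.895, -1.218, 0.0]
ft_force: [0.4, -0.2, -0.5]
width: 87.9
grasp_force: 0.0
```

>>> {"name": "servo_tool", "arguments": {
  "plan": [
    [[-1, 0.4, 0.9, 0.05, 0, 0, 0.9], [-1, 0.4, 0.9, 0.05, 0, 0, 0.9], [-1, 0.4, 0.9, 0.05, 0, 0, 0.9], [-1, 0.4, 0.9, 0.05, 0, 0, 0.9], [-1, 0.4, 0.9, 0.05, 0, 0, 0.9]]
  ]
}}

```text
t: 0.93
ee_pos: [404.0, -213.6, 322.7]
orientation: [-2.602, -1.76, 0.0]
ft_force: [0.1, 0.2, -0.4]
width: 87.8
grasp_force: 0.0
```

>>> {"name": "servo_tool", "arguments": {
  "plan": [
    [[-1, 0.4, 0.9, 0.05, 0, 0, 0.9], [-1, 0.4, 0.9, 0.05, 0, 0, 0.9], [-1, 0.4, 0.9, 0.05, 0, 0, 0.9], [-1, 0.4, 0.9, 0.05, 0, 0, 0.9], [-1, 0.4, 0.9, 0.05, 0, 0, 0.8]]
  ]
}}

```text
t: 1.35
ee_pos: [484.1, -33.4, 332.7]
orientation: [-2.218, -2.225, 0.0]
ft_force: [0.4, -0.3, -0.1]
width: 88.0
grasp_force: 0.0
```

>>> {"name": "servo_tool", "arguments": {
  "plan": [
    [[-1, 0.3, 0.9, 0.05, 0, 0, 0], [-1, 0, 0.9, 0.05, 0, 0, 0], [-1, 0, 0.5, 0, 0, 0, 0], [-1, 0, 0, 0, 0, 0, 0], [-1, 0, 0, 0, 0, 0, 0]]
  ]
}}

```text
t: 1.77
ee_pos: [495.6, 57.3, 336.4]
orientation: [-2.219, -2.224, 0.001]
ft_force: [-0.3, 0.4, 0.4]
width: 87.5
grasp_force: 0.0
```

```bash
python3 - <<'E'
from h import *
o=readout.get_obs(); im=vision.get_image('wrist')
print(o['t'],o['ee_pos'],o['orientation'],o['qpos'].round(2))
np.savez('w1.npz',im=im,e=o['ee_pos'],r=o['orientation'])
cv2.imwrite('pics/w1.png',im[:,:,::-1])
c=cam('wrist',o)
for n,P in dict(can=(425,264,134),red=(424,-92,106),tin=(427,-218,72),timer=(439,28,46),p1=(606,9,16),p4=(597,-246,16),green=(437,157,105)).items(): print(n,proj(c,P).round())
S=cam('scene')
for n,a in dict(toaster=(368,158),toL=(330,148),teal=(240,217),bot=(215,224)).items(): print(n,cast(S,*a,0).round())
E
```

```text
1.7667 [495.59370261  57.32107861 336.35141041] [-2.21892590e+00 -2.22360266e+00  1.21806901e-03] [ 0.09  0.2   1.87 -0.    1.08  0.09]
can [213. -60.]
red [248. 362.]
tin [261. 431.]
timer [265. 237.]
p1 [406. 245.]
p4 [386. 415.]
green [247. 111.]
toaster [ 708. -472.    0.]
toL [ 824. -466.    0.]
teal [760. -61.   0.]
bot [781.  -8.   0.]
```

View pics/w1.png

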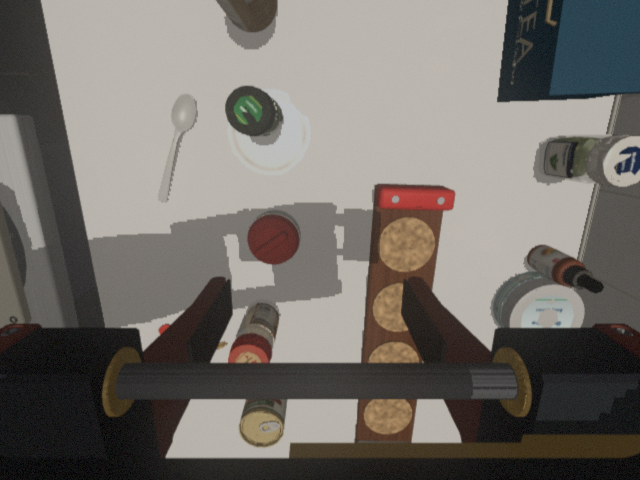

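The wrist view agrees with the estimates: green cap at (250,111), timer at (273,239), pad_a at (407,244), pad_d at (388,414) and tin top at (262,427). The toaster and the teal jar are clear of the rail.

```bash
python3 - <<'E'
from h import *
w=np.load('w1.npz'); c=cam('wrist',dict(ee_pos=w['e'],orientation=w['r']))
im=w['im']; h=cv2.cvtColor(im,cv2.COLOR_RGB2HSV)
def blob(lo,hi,roi,h2=None):
    m=cv2.inRange(h,np.array(lo),np.array(hi))
    if h2: m|=cv2.inRange(h,np.array(h2[0]),np.array(h2[1]))
    k=np.zeros_like(m);x0,y0,x1,y1=roi;k[y0:y1,x0:x1]=m[y0:y1,x0:x1]
    k=cv2.morphologyEx(k,cv2.MORPH_CLOSE,np.ones((5,5)))
    ct=max(cv2.findContours(k,0,1)[0],key=cv2.contourArea); return cv2.fitEllipse(cv2.convexHull(ct))
e=blob((0,120,40),(8,255,255),(235,200,315,280),((170,120,40),(180,255,255))); print('timer',e,cast(c,*e[0],40)[:2])
for z,n,roi in((16,'a',(375,212,440,275)),(16,'d',(358,397,420,436))):
    e=blob((10,60,90),(25,255,255),roi); print(n,e,cast(c,*e[0],16)[:2])
print('tin',cast(c,262,427,72)[:2],'stopends',cast(c,379,188,42),cast(c,453,190,42))
E
```

```text
timer ((272.6423034667969, 240.19671630859375), (44.75801467895508, 49.351741790771484), 96.8258285522461) [446.10277073  22.28729787]
a ((406.9529113769531, 240.52783203125), (62.590736389160156, 156.97349548339844), 5.34307336807251) [606.14041037  15.19356821]
d ((386.2442626953125, 418.3868713378906), (56.39179992675781, 62.39286422729492), 61.639373779296875) [ 597.53407504 -252.07506092]
tin [ 429.00861969 -211.74676081] stopends [563.88048987  82.56788398  42.        ] [644.56907064  80.68803642  42.        ]
```

>>> {"name": "servo_tool", "arguments": {
  "plan": [
    [[-1, -0.32, -0.2, -0.9, 0, 0, 0], [-1, -0.32, -0.2, -0.9, 0, 0, 0], [-1, -0.32, -0.2, -0.9, 0, 0, 0], [-1, -0.32, -0.2, -0.9, 0, 0, 0], [-1, 0, 0, 0, 0, 0, 0]]
  ]
}}

```text
t: 2.23
ee_pos: [438.6, 22.3, 187.7]
orientation: [-2.219, -2.212, 0.015]
ft_force: [-2.7, -0.1, 0.2]
width: 87.8
grasp_force: 0.0
```

```bash
cat >> h.py <<'E'
def snap(name):
    o=readout.get_obs(); im=vision.get_image('wrist'); cv2.imwrite(f'pics/{name}.png',im[:,:,::-1])
    print(o['t'].__round__(2),o['ee_pos'].round(1),o['orientation'].round(3),'w',round(o['width'],1),'gf',o['grasp_force'])
    return im,cam('wrist',o)
E
python3 - <<'E'
from h import *
im,c=snap('w2'); print(proj(c,(444,25,40)),proj(c,(606,10,16)),proj(c,(603,-75,16)))
E
```

```text
2.23 [438.6  22.3 187.7] [-2.219 -2.212  0.015] w 87.8 gf 0.0
[326.20317518 250.26904799] [535.36988931 259.28674501] [513.53102094 354.12564367]
```

View pics/w2.png

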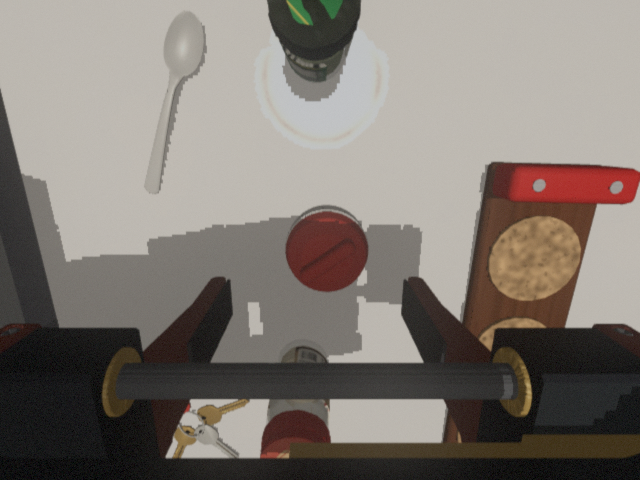

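The timer is at (327,252), which gives about (444,24). Pad_a is at (535,258), which confirms about (606,10). Next I'll go down to the timer.

>>> {"name": "servo_tool", "arguments": {
  "plan": [
    [[-1, 0.12, 0.04, -0.4, 0, 0, 0], [-1, 0, 0, -0.5, 0, 0, 0], [-1, 0, 0, -0.2, 0, 0, 0], [-1, 0, 0, 0, 0, 0, 0], [-1, 0, 0, 0, 0, 0, 0]]
  ]
}}

```text
t: 2.7
ee_pos: [450.5, 26.0, 149.8]
orientation: [2.222, 2.22, 0.001]
ft_force: [0.3, 0.7, 1.0]
width: 87.4
grasp_force: 0.0
```

>>> {"name": "servo_tool", "arguments": {
  "plan": [
    [[-1, -0.16, -0.05, -0.5, 0, 0, 0], [-1, 0, 0, -0.6, 0, 0, 0], [-1, 0, 0, -0.4, 0, 0, 0], [-1, 0, 0, 0, 0, 0, 0], [1, 0, 0, 0, 0, 0, 0]]
  ]
}}

```text
t: 3.12
ee_pos: [443.6, 24.2, 89.4]
orientation: [2.222, 2.221, 0.0]
ft_force: [1.0, 0.0, 0.2]
width: 84.1
grasp_force: 0.0
```

>>> {"name": "servo_tool", "arguments": {
  "plan": [
    [[1, 0, 0, 0, 0, 0, 0], [1, 0, 0, 0, 0, 0, 0], [1, 0, 0, 0, 0, 0, 0], [1, 0, 0, 0, 0, 0, 0], [1, 0, 0, 0, 0, 0, 0]]
  ]
}}

```text
t: 3.53
ee_pos: [443.8, 24.2, 89.7]
orientation: [2.221, 2.22, 0.002]
ft_force: [-1.1, -0.9, 8.7]
width: 62.4
grasp_force: 30.0
```

>>> {"name": "servo_tool", "arguments": {
  "plan": [
    [[1, 0, 0, 0.5, 0, 0, 0], [1, 0, 0, 1, 0, 0, 0], [1, 0, 0, 1, 0, 0, 0], [1, 0.24, -0.42, 0.7, 0, 0, 0], [1, 0.48, -0.84, 0, 0, 0, 0]]
  ]
}}

```text
t: 3.95
ee_pos: [473.0, -25.0, 222.2]
orientation: [2.215, 2.221, 0.008]
ft_force: [2.3, 0.2, -0.0]
width: 62.3
grasp_force: 30.0
```

>>> {"name": "servo_tool", "arguments": {
  "plan": [
    [[1, 0.48, -0.84, 0, 0, 0, 0], [1, 0.48, -0.84, 0, 0, 0, 0], [1, 0.48, -0.84, 0, 0, 0, 0], [1, 0.48, -0.84, 0, 0, 0, 0], [1, 0.48, -0.84, 0, 0, 0, 0]]
  ]
}}

```text
t: 4.37
ee_pos: [568.3, -196.0, 217.1]
orientation: [2.222, 2.22, 0.0]
ft_force: [0.4, 0.6, -0.6]
width: 62.3
grasp_force: 30.0
```

>>> {"name": "servo_tool", "arguments": {
  "plan": [
    [[1, 0.48, -0.84, 0, 0, 0, 0], [1, 0.24, -0.42, -0.5, 0, 0, 0], [1, 0, 0, -0.5, 0, 0, 0], [1, 0, 0, 0, 0, 0, 0], [1, 0, 0, 0, 0, 0, 0]]
  ]
}}

```text
t: 4.78
ee_pos: [595.5, -244.3, 175.7]
orientation: [-2.22, -2.218, 0.002]
ft_force: [-0.1, -0.1, -1.3]
width: 62.2
grasp_force: 30.0
```

```bash
python3 - <<'E'
from h import *
im,c=snap('w3')
for p in ((606,10),(603,-75),(600,-160),(597,-245)): print(proj(c,(*p,16)))
print(proj(c,(427,-218,72)),proj(c,(424,-92,106)))
E
```

```text
4.78 [ 595.5 -244.3  175.7] [-2.220e+00 -2.218e+00  2.000e-03] w 62.2 gf 29.99929368495941
[ 336.98336463 -212.21130259]
[329.4086346  -21.66048119]
[323.43923541 128.50644407]
[318.61373121 249.89740929]
[ 14.95874789 235.10695717] [-159.5027721   -75.55461149]
```

View pics/w3.png

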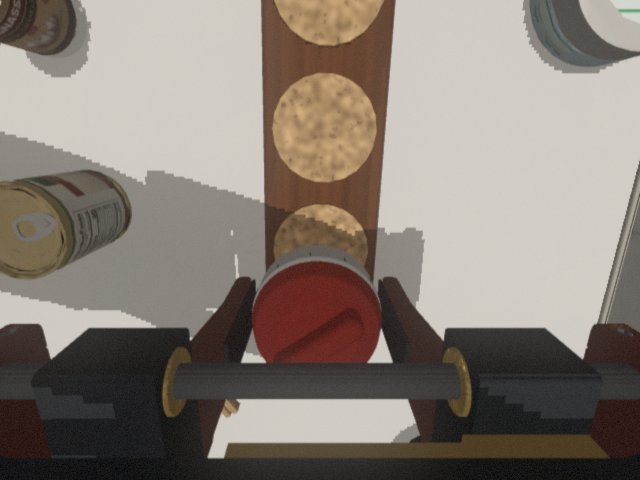

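Pad_c is at (325,127) and pad_d at about (321,250), within about 2 px of the prediction. The timer is held square, and the tin top is at (32,228).

>>> {"name": "servo_tool", "arguments": {
  "plan": [
    [[1, 0.08, -0.02, -0.5, 0, 0, 0], [1, 0, 0, -0.7, 0, 0, 0], [1, 0, 0, -0.3, 0, 0, 0], [1, 0, 0, -0.15, 0, 0, 0], [1, 0, 0, 0, 0, 0, 0]]
  ]
}}

```text
t: 5.25
ee_pos: [599.4, -244.7, 110.3]
orientation: [-2.22, -2.22, 0.001]
ft_force: [-0.8, 0.9, -0.3]
width: 62.3
grasp_force: 30.0
```

>>> {"name": "servo_tool", "arguments": {
  "plan": [
    [[1, 0, 0, -0.07, 0, 0, 0], [1, 0, 0, 0, 0, 0, 0], [1, 0, 0, 0, 0, 0, 0]]
  ]
}}

```text
t: 5.5
ee_pos: [600.4, -245.6, 109.0]
orientation: [2.221, 2.22, 0.001]
ft_force: [0.2, -0.1, -0.5]
width: 62.3
grasp_force: 30.0
```

```bash
python3 - <<'E'
from h import *
w=cv2.imread('pics/w3.png')
c=cam('wrist',dict(ee_pos=np.array([595.5,-244.3,175.7]),orientation=np.array([-2.22,-2.218,.002])))
print('tin',cast(c,32,228,72), 'pads',cast(c,325,127,16))
E
```

```text
tin [ 437.4827287 -213.9338181   72.       ] pads [ 601.03391101 -159.06946441   16.        ]
```

>>> {"name": "servo_tool", "arguments": {
  "plan": [
    [[1, -0.03, 0.02, -0.08, 0, 0, 0], [1, 0, 0, 0, 0, 0, 0], [1, 0, 0, 0, 0, 0, 0]]
  ]
}}

```text
t: 5.75
ee_pos: [599.4, -244.9, 105.5]
orientation: [2.221, 2.219, 0.001]
ft_force: [1.8, -0.2, 2.6]
width: 62.3
grasp_force: 30.0
```

>>> {"name": "servo_tool", "arguments": {
  "plan": [
    [[-1, 0, 0, 0, 0, 0, 0], [-1, 0, 0, 0, 0, 0, 0], [-1, 0, 0, 0, 0, 0, 0], [-1, 0, 0, 0, 0, 0, 0], [-1, 0, 0, 0.3, 0, 0, 0]]
  ]
}}

```text
t: 6.17
ee_pos: [597.2, -244.0, 114.8]
orientation: [-2.219, -2.218, 0.003]
ft_force: [-0.5, 0.5, 0.8]
width: 87.2
grasp_force: 0.0
```

>>> {"name": "servo_tool", "arguments": {
  "plan": [
    [[-1, 0, 0, 0.6, 0, 0, 0], [-1, 0, 0, 0.9, 0, 0, 0], [-1, 0, 0, 0.7, 0, 0, 0], [-1, -0.5, 0.1, 0, 0, 0, 0], [-1, -0.9, 0.15, 0, 0, 0, 0]]
  ]
}}

```text
t: 6.58
ee_pos: [546.1, -235.7, 208.3]
orientation: [2.215, 2.216, 0.005]
ft_force: [-1.0, -0.7, -0.1]
width: 87.8
grasp_force: 0.0
```

>>> {"name": "servo_tool", "arguments": {
  "plan": [
    [[-1, -0.9, 0.15, 0, 0, 0, 0], [-1, -0.9, 0.15, 0, 0, 0, 0], [-1, -0.9, 0.15, 0, 0, 0, 0], [-1, -0.1, 0, 0, 0, 0, 0], [-1, 0, 0, 0, 0, 0, 0]]
  ]
}}

```text
t: 7.0
ee_pos: [428.9, -216.3, 205.4]
orientation: [-2.223, -2.219, 0.0]
ft_force: [0.4, -0.5, -0.5]
width: 87.7
grasp_force: 0.0
```

```bash
python3 - <<'E'
from h import *
im,c=snap('w4')
print(proj(c,(431,-214,72)),proj(c,(431,-214,0)),proj(c,(424,-92,106)),proj(c,(598.5,-245,40+16)),proj(c,(598.5,-245,16)))
E
```

```text
7.0 [ 428.9 -216.3  205.4] [-2.223 -2.219  0.   ] w 87.7 gf 0.0
[319.06651755 257.81573484] [318.39982334 229.56299418] [305.15009713  34.85664126] [548.07669546 290.38198457] [517.55148037 270.05962987]
```

View pics/w4.png

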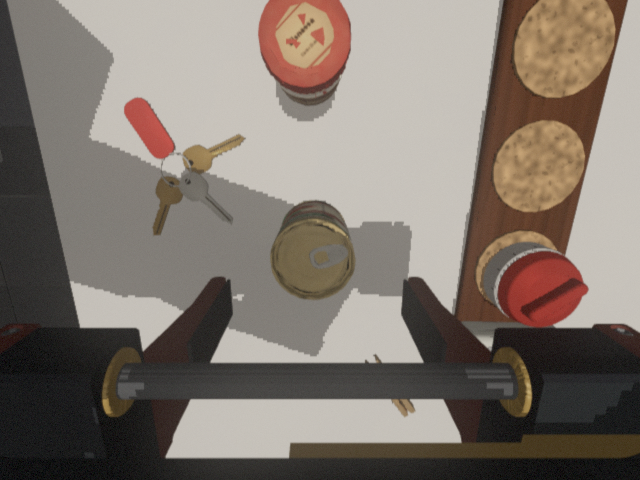

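Tin top is at (314,256), about (428,-213). Red cap is at (305,40), about (424,-95). The timer at (539,290) sits inside pad_d, with its base edge concentric. Now I'll go down on the tin.

>>> {"name": "servo_tool", "arguments": {
  "plan": [
    [[-1, -0.02, 0.07, -0.6, 0, 0, 0], [-1, 0, 0, -0.9, 0, 0, 0], [-1, 0, 0, -0.7, 0, 0, 0], [-1, 0, 0, -0.4, 0, 0, 0], [-1, 0, 0, 0, 0, 0, 0]]
  ]
}}

```text
t: 7.47
ee_pos: [430.4, -213.7, 97.9]
orientation: [-2.219, -2.219, 0.002]
ft_force: [-0.8, 0.2, 0.0]
width: 87.9
grasp_force: 0.0
```

>>> {"name": "servo_tool", "arguments": {
  "plan": [
    [[1, 0, 0, 0, 0, 0, 0], [1, 0, 0, 0, 0, 0, 0], [1, 0, 0, 0, 0, 0, 0], [1, 0, 0, 0, 0, 0, 0], [1, 0, 0, 0, 0, 0, 0]]
  ]
}}

```text
t: 7.88
ee_pos: [429.9, -213.9, 101.6]
orientation: [2.222, 2.221, -0.0]
ft_force: [-2.4, -0.8, 2.5]
width: 57.4
grasp_force: 1.3
```

>>> {"name": "servo_tool", "arguments": {
  "plan": [
    [[1, 0, 0, 0, 0, 0, 0], [1, 0, 0, 0, 0, 0, 0]]
  ]
}}

```text
t: 8.05
ee_pos: [429.8, -213.9, 101.6]
orientation: [2.222, 2.22, 0.0]
ft_force: [-2.6, 0.3, 8.4]
width: 57.2
grasp_force: 30.0
```

>>> {"name": "servo_tool", "arguments": {
  "plan": [
    [[1, 0, 0, 0.5, 0, 0, 0], [1, 0, 0, 0.9, 0, 0, 0], [1, 0.4, 0.13, 0.7, 0, 0, 0], [1, 0.8, 0.25, 0, 0, 0, 0], [1, 0.8, 0.25, 0, 0, 0, 0]]
  ]
}}

```text
t: 8.47
ee_pos: [511.3, -189.0, 187.5]
orientation: [2.221, 2.216, 0.003]
ft_force: [-0.4, -0.0, -1.4]
width: 57.2
grasp_force: 30.0
```

>>> {"name": "servo_tool", "arguments": {
  "plan": [
    [[1, 0.8, 0.25, 0, 0, 0, 0], [1, 0.8, 0.25, 0, 0, 0, 0], [1, 0.66, 0.21, -0.2, 0, 0, 0], [1, 0, 0, -0.3, 0, 0, 0], [1, 0, 0, 0, 0, 0, 0]]
  ]
}}

```text
t: 8.88
ee_pos: [600.0, -159.3, 162.7]
orientation: [-2.219, -2.221, 0.002]
ft_force: [-0.8, -0.2, -1.7]
width: 57.2
grasp_force: 30.0
```

>>> {"name": "servo_tool", "arguments": {
  "plan": [
    [[1, 0, 0, -0.3, 0, 0, 0], [1, 0, 0, -0.4, 0, 0, 0], [1, 0, 0, -0.2, 0, 0, 0], [1, 0, 0, 0, 0, 0, 0], [1, 0, 0, 0, 0, 0, 0]]
  ]
}}

```text
t: 9.3
ee_pos: [599.3, -160.6, 128.3]
orientation: [-2.222, -2.219, 0.001]
ft_force: [-0.8, 0.3, -1.4]
width: 57.0
grasp_force: 30.0
```

>>> {"name": "servo_tool", "arguments": {
  "plan": [
    [[1, 0.03, 0, -0.18, 0, 0, 0], [1, 0, 0, -0.07, 0, 0, 0], [1, 0, 0, 0, 0, 0, 0], [1, 0, 0, 0, 0, 0, 0]]
  ]
}}

```text
t: 9.63
ee_pos: [601.5, -160.3, 118.7]
orientation: [-2.222, -2.221, 0.0]
ft_force: [0.1, 0.9, -1.2]
width: 56.9
grasp_force: 30.0
```

>>> {"name": "servo_tool", "arguments": {
  "plan": [
    [[1, 0, 0, -0.05, 0, 0, 0], [1, 0, 0, 0, 0, 0, 0], [1, 0, 0, 0, 0, 0, 0]]
  ]
}}

```text
t: 9.88
ee_pos: [601.8, -160.3, 117.6]
orientation: [2.221, 2.22, 0.001]
ft_force: [-1.7, -0.8, 5.3]
width: 57.1
grasp_force: 30.0
```

>>> {"name": "servo_tool", "arguments": {
  "plan": [
    [[-1, 0, 0, 0, 0, 0, 0], [-1, 0, 0, 0, 0, 0, 0], [-1, 0, 0, 0, 0, 0, 0], [-1, 0, 0, 0, 0, 0, 0], [-1, 0, 0, 0.3, 0, 0, 0]]
  ]
}}

```text
t: 10.3
ee_pos: [600.2, -159.9, 127.0]
orientation: [-2.22, -2.218, 0.003]
ft_force: [-0.9, -0.5, 0.0]
width: 86.3
grasp_force: 0.0
```

>>> {"name": "servo_tool", "arguments": {
  "plan": [
    [[-1, 0, 0, 0.6, 0, 0, 0], [-1, 0, 0, 0.9, 0, 0, 0], [-1, 0, 0, 0.9, 0, 0, 0], [-1, -0.4, 0.15, 0.2, 0, 0, 0], [-1, -0.8, 0.3, 0, 0, 0, 0]]
  ]
}}

```text
t: 10.72
ee_pos: [557.6, -143.6, 237.5]
orientation: [2.216, 2.213, 0.009]
ft_force: [0.6, -0.2, -1.1]
width: 88.2
grasp_force: 0.0
```

>>> {"name": "servo_tool", "arguments": {
  "plan": [
    [[-1, -0.8, 0.3, 0, 0, 0, 0], [-1, -0.8, 0.3, 0, 0, 0, 0], [-1, -0.8, 0.3, 0, 0, 0, 0], [-1, -0.8, 0.3, 0, 0, 0, 0], [-1, 0, 0, 0, 0, 0, 0]]
  ]
}}

```text
t: 11.13
ee_pos: [418.9, -92.2, 232.3]
orientation: [-2.218, -2.217, 0.005]
ft_force: [0.6, 1.0, 0.4]
width: 87.7
grasp_force: 0.0
```

```bash
python3 - <<'E'
from h import *
im,c=snap('w5')
print(proj(c,(424,-95,106)),proj(c,(601,-160,16+72)),proj(c,(601,-160,16)),proj(c,(604,-75,16)),proj(c,(606,10,16)))
E
```

```text
11.13 [418.9 -92.2 232.3] [-2.218 -2.217  0.005] w 87.7 gf 0.0
[324.89696071 269.24865452] [560.93742413 342.4976234 ] [509.76314559 299.06083829] [528.89751554 210.77718738] [550.13583074 107.03402839]
```

View pics/w5.png

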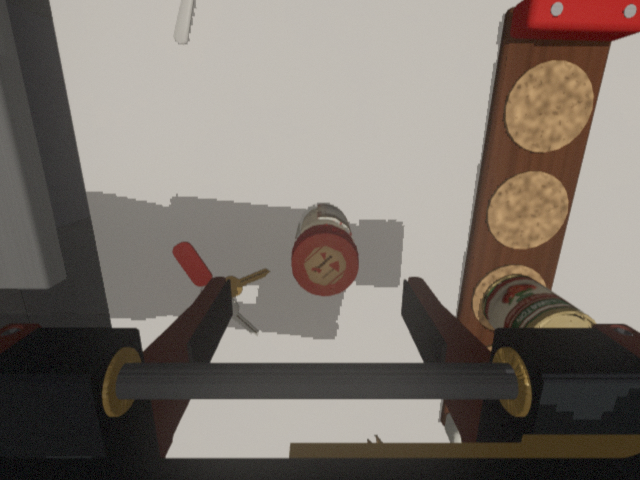

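Red cap is at (325,263), about (424,-92). Pads b (528,210) and a (549,107) are as predicted, and the tin is well centred on pad_c.

>>> {"name": "servo_tool", "arguments": {
  "plan": [
    [[-1, 0.06, 0.01, -0.5, 0, 0, 0], [-1, 0, 0, -0.9, 0, 0, 0], [-1, 0, 0, -0.9, 0, 0, 0], [-1, 0, 0, -0.5, 0, 0, 0], [-1, 0, 0, 0, 0, 0, 0]]
  ]
}}

```text
t: 11.6
ee_pos: [427.4, -93.8, 117.9]
orientation: [-2.219, -2.218, 0.004]
ft_force: [-0.2, -0.0, -0.5]
width: 88.2
grasp_force: 0.0
```

>>> {"name": "servo_tool", "arguments": {
  "plan": [
    [[-1, 0, 0, 0, 0, 0, 0]]
  ]
}}

```text
t: 11.68
ee_pos: [428.5, -94.1, 120.4]
orientation: [-2.221, -2.22, 0.001]
ft_force: [-0.7, 0.1, 0.6]
width: 88.0
grasp_force: 0.0
```

>>> {"name": "servo_tool", "arguments": {
  "plan": [
    [[-1, -0.1, 0.05, -0.15, 0, 0, 0], [-1, 0, 0, 0, 0, 0, 0], [1, 0, 0, 0, 0, 0, 0], [1, 0, 0, 0, 0, 0, 0], [1, 0, 0, 0, 0, 0, 0]]
  ]
}}

```text
t: 12.1
ee_pos: [424.4, -92.0, 115.5]
orientation: [2.221, 2.22, 0.001]
ft_force: [-0.5, 0.0, -0.5]
width: 71.4
grasp_force: 0.0
```

>>> {"name": "servo_tool", "arguments": {
  "plan": [
    [[1, 0, 0, 0, 0, 0, 0], [1, 0, 0, 0, 0, 0, 0], [1, 0, 0, 0, 0, 0, 0], [1, 0, 0, 0, 0, 0, 0], [1, 0, 0, 0, 0, 0, 0]]
  ]
}}

```text
t: 12.52
ee_pos: [423.8, -91.8, 114.7]
orientation: [-2.222, -2.221, 0.0]
ft_force: [-0.6, -0.8, 1.5]
width: 44.1
grasp_force: 30.0
```

>>> {"name": "servo_tool", "arguments": {
  "plan": [
    [[1, 0, 0, 0.5, 0, 0, 0], [1, 0, 0, 0.9, 0, 0, 0], [1, 0.4, 0.04, 0.7, 0, 0, 0], [1, 0.8, 0.08, 0, 0, 0, 0], [1, 0.8, 0.08, 0, 0, 0, 0]]
  ]
}}

```text
t: 12.93
ee_pos: [505.0, -83.9, 200.8]
orientation: [2.221, 2.218, 0.003]
ft_force: [0.0, -0.3, -0.4]
width: 44.6
grasp_force: 30.0
```

>>> {"name": "servo_tool", "arguments": {
  "plan": [
    [[1, 0.8, 0.08, 0, 0, 0, 0], [1, 0.8, 0.08, 0, 0, 0, 0], [1, 0.8, 0.07, -0.2, 0, 0, 0], [1, 0.1, 0, -0.3, 0, 0, 0], [1, 0, 0, 0, 0, 0, 0]]
  ]
}}

```text
t: 13.35
ee_pos: [604.0, -74.3, 176.2]
orientation: [-2.22, -2.22, 0.003]
ft_force: [-0.8, -0.0, -2.2]
width: 44.4
grasp_force: 30.0
```

>>> {"name": "servo_tool", "arguments": {
  "plan": [
    [[1, 0, 0, -0.3, 0, 0, 0], [1, 0, 0, -0.3, 0, 0, 0], [1, 0, 0, -0.2, 0, 0, 0], [1, 0, 0, 0, 0, 0, 0], [1, 0, 0, 0, 0, 0, 0]]
  ]
}}

```text
t: 13.77
ee_pos: [602.8, -74.7, 146.0]
orientation: [-2.221, -2.219, 0.002]
ft_force: [0.5, 0.3, -1.3]
width: 44.4
grasp_force: 30.0
```

>>> {"name": "servo_tool", "arguments": {
  "plan": [
    [[1, 0.03, 0, -0.2, 0, 0, 0], [1, 0, 0, -0.12, 0, 0, 0], [1, 0, 0, 0, 0, 0, 0], [1, 0, 0, 0, 0, 0, 0], [1, 0, 0, 0, 0, 0, 0]]
  ]
}}

```text
t: 14.18
ee_pos: [605.1, -74.7, 134.0]
orientation: [2.222, 2.221, 0.0]
ft_force: [-0.2, -0.2, -1.2]
width: 44.5
grasp_force: 30.0
```

>>> {"name": "servo_tool", "arguments": {
  "plan": [
    [[1, 0, 0, -0.08, 0, 0, 0], [1, 0, 0, 0, 0, 0, 0], [1, 0, 0, 0, 0, 0, 0]]
  ]
}}

```text
t: 14.43
ee_pos: [605.2, -74.6, 130.7]
orientation: [2.222, 2.221, 0.0]
ft_force: [-0.0, -0.3, -0.9]
width: 44.1
grasp_force: 30.0
```

>>> {"name": "servo_tool", "arguments": {
  "plan": [
    [[1, -0.02, 0, -0.03, 0, 0, 0], [1, 0, 0, 0, 0, 0, 0], [1, 0, 0, 0, 0, 0, 0]]
  ]
}}

```text
t: 14.68
ee_pos: [605.0, -74.7, 130.7]
orientation: [2.221, 2.22, 0.002]
ft_force: [-1.3, 0.1, 7.1]
width: 44.3
grasp_force: 30.0
```

>>> {"name": "servo_tool", "arguments": {
  "plan": [
    [[-1, 0, 0, 0, 0, 0, 0], [-1, 0, 0, 0, 0, 0, 0], [-1, 0, 0, 0, 0, 0, 0], [-1, 0, 0, 0, 0, 0, 0], [-1, 0, 0, 0.3, 0, 0, 0]]
  ]
}}

```text
t: 15.1
ee_pos: [602.8, -74.5, 139.7]
orientation: [-2.22, -2.218, 0.004]
ft_force: [-1.1, -0.1, 0.8]
width: 74.0
grasp_force: 0.0
```

>>> {"name": "servo_tool", "arguments": {
  "plan": [
    [[-1, 0, 0, 0.6, 0, 0, 0], [-1, 0, 0, 0.9, 0, 0, 0], [-1, 0, 0, 0.9, 0, 0, 0], [-1, 0, 0, 0.8, 0, 0, 0], [-1, -0.45, 0.85, 0, 0, 0, 0]]
  ]
}}

```text
t: 15.52
ee_pos: [591.9, -44.1, 277.5]
orientation: [2.217, 2.208, 0.014]
ft_force: [2.3, 1.6, 0.5]
width: 88.1
grasp_force: 0.0
```

>>> {"name": "servo_tool", "arguments": {
  "plan": [
    [[-1, -0.45, 0.85, 0, 0, 0, 0], [-1, -0.45, 0.85, 0, 0, 0, 0], [-1, -0.45, 0.85, 0, 0, 0, 0], [-1, -0.45, 0.85, 0, 0, 0, 0], [-1, -0.45, 0.85, 0, 0, 0, 0]]
  ]
}}

```text
t: 15.93
ee_pos: [495.1, 130.6, 270.4]
orientation: [2.222, 2.22, 0.001]
ft_force: [1.6, 0.6, -0.7]
width: 87.5
grasp_force: 0.0
```

>>> {"name": "servo_tool", "arguments": {
  "plan": [
    [[-1, -0.45, 0.85, 0, 0, 0, 0], [-1, -0.45, 0.85, 0, 0, 0, 0], [-1, -0.45, 0.85, 0, 0, 0, 0], [-1, 0, 0, 0, 0, 0, 0], [-1, 0, 0, 0, 0, 0, 0]]
  ]
}}

```text
t: 16.35
ee_pos: [441.4, 232.9, 270.2]
orientation: [2.217, 2.225, 0.001]
ft_force: [0.7, -0.5, -0.3]
width: 87.5
grasp_force: 0.0
```

```bash
python3 - <<'E'
from h import *
im,c=snap('w6')
print(proj(c,(425,264,134)),proj(c,(437,157,105)),proj(c,(604,-75,16+106)),proj(c,(606,10,16)))
E
```

```text
16.35 [441.4 232.9 270.2] [2.217e+00 2.225e+00 1.000e-03] w 87.5 gf 0.0
[290.45418422 214.00930364] [309.88907077 335.21912114] [483.50713673 557.65961674] [453.94852716 403.32090932]
```

View pics/w6.png

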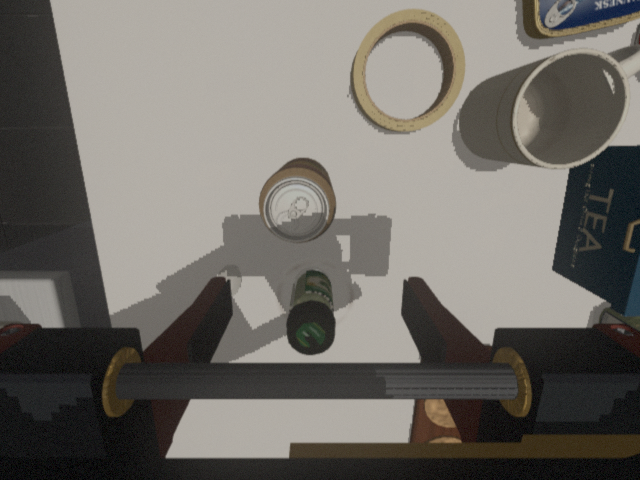

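Can rim is at (299,210), about (430,266). The green jar cap at (311,335) is untouched.

>>> {"name": "servo_tool", "arguments": {
  "plan": [
    [[-1, -0.28, 0.8, 0, 0, 0, 0], [-1, 0, 0, -0.4, 0, 0, 0], [-1, 0, 0, -0.3, 0, 0, 0], [-1, 0, 0, 0, 0, 0, 0], [-1, 0, 0, 0, 0, 0, 0]]
  ]
}}

```text
t: 16.82
ee_pos: [431.5, 262.2, 241.3]
orientation: [-2.224, -2.219, 0.002]
ft_force: [0.2, -0.8, 0.1]
width: 88.0
grasp_force: 0.0
```

```bash
python3 - <<'E'
from h import *
im,c=snap('w7')
print(proj(c,(430,266,134)))
cv2.imwrite('pics/w7c.png',cv2.imread('pics/w7.png')[120:440,150:490])
E
```

```text
16.82 [431.5 262.2 241.3] [-2.224e+00 -2.219e+00  2.000e-03] w 88.0 gf 0.0
[313.42201544 270.14362574]
```

View pics/w7c.png

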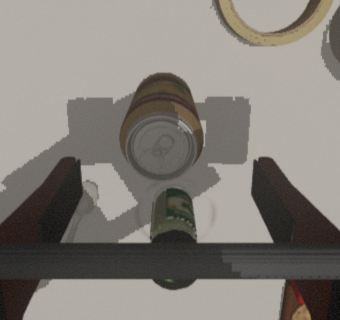

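The lid centre is at (312,267) in the full picture, about (429,267). Now I'll go down and grip.

>>> {"name": "servo_tool", "arguments": {
  "plan": [
    [[-1, -0.05, 0.13, -0.4, 0, 0, 0], [-1, 0, 0, -0.8, 0, 0, 0], [-1, 0, 0, -0.7, 0, 0, 0], [-1, 0, 0, -0.25, 0, 0, 0], [-1, 0, 0, 0, 0, 0, 0]]
  ]
}}

```text
t: 17.28
ee_pos: [428.6, 267.5, 154.1]
orientation: [-2.223, -2.219, 0.006]
ft_force: [0.4, -0.2, 0.8]
width: 87.6
grasp_force: 0.0
```

>>> {"name": "servo_tool", "arguments": {
  "plan": [
    [[-1, 0, 0, 0, 0, 0, 0], [1, 0, 0, 0, 0, 0, 0], [1, 0, 0, 0, 0, 0, 0], [1, 0, 0, 0, 0, 0, 0], [1, 0, 0, 0, 0, 0, 0]]
  ]
}}

```text
t: 17.7
ee_pos: [429.5, 268.8, 156.5]
orientation: [2.222, 2.221, 0.003]
ft_force: [-1.3, 0.1, -0.6]
width: 64.6
grasp_force: 0.0
```

>>> {"name": "servo_tool", "arguments": {
  "plan": [
    [[1, 0, 0, 0, 0, 0, 0], [1, 0, 0, 0, 0, 0, 0], [1, 0, 0, 0, 0, 0, 0], [1, 0, 0, 0, 0, 0, 0]]
  ]
}}

```text
t: 18.03
ee_pos: [429.1, 268.7, 155.8]
orientation: [2.222, 2.221, 0.0]
ft_force: [-1.6, -0.2, 5.7]
width: 51.5
grasp_force: 30.0
```

>>> {"name": "servo_tool", "arguments": {
  "plan": [
    [[1, 0, 0, 0.5, 0, 0, 0], [1, 0, 0, 0.9, 0, 0, 0], [1, 0, 0, 0.9, 0, 0, 0], [1, 0, 0, 0.9, 0, 0, 0], [1, 0.28, -0.4, 0.5, 0, 0, 0]]
  ]
}}

```text
t: 18.45
ee_pos: [440.0, 254.2, 306.7]
orientation: [-2.22, -2.223, -0.005]
ft_force: [1.4, -0.1, -2.9]
width: 51.6
grasp_force: 30.0
```

>>> {"name": "servo_tool", "arguments": {
  "plan": [
    [[1, 0.55, -0.8, 0, 0, 0, 0], [1, 0.55, -0.8, 0, 0, 0, 0], [1, 0.55, -0.8, 0, 0, 0, 0], [1, 0.55, -0.8, 0, 0, 0, 0], [1, 0.55, -0.8, 0, 0, 0, 0]]
  ]
}}

```text
t: 18.87
ee_pos: [550.6, 90.8, 303.0]
orientation: [-2.221, -2.221, 0.001]
ft_force: [0.8, -0.1, -3.4]
width: 51.8
grasp_force: 30.0
```

>>> {"name": "servo_tool", "arguments": {
  "plan": [
    [[1, 0.55, -0.8, 0, 0, 0, 0], [1, 0.55, -0.8, 0, 0, 0, 0], [1, 0.28, -0.48, -0.4, 0, 0, 0], [1, 0, 0, -0.4, 0, 0, 0], [1, 0, 0, 0, 0, 0, 0]]
  ]
}}

```text
t: 19.28
ee_pos: [603.9, 7.8, 267.6]
orientation: [-2.222, -2.215, 0.007]
ft_force: [-1.7, 0.1, -2.2]
width: 51.7
grasp_force: 30.0
```

```bash
python3 - <<'E'
from h import *
im,c=snap('w8')
print(proj(c,(606,10,16)),proj(c,(604,-75,122)),proj(c,(608,70,42)))
E
```

```text
19.28 [603.9   7.8 267.6] [-2.222 -2.215  0.007] w 51.7 gf 29.960766843287274
[319.62379806 217.48149447] [317.36754342 357.29971711] [322.11753247 156.57349701]
```

View pics/w8.png

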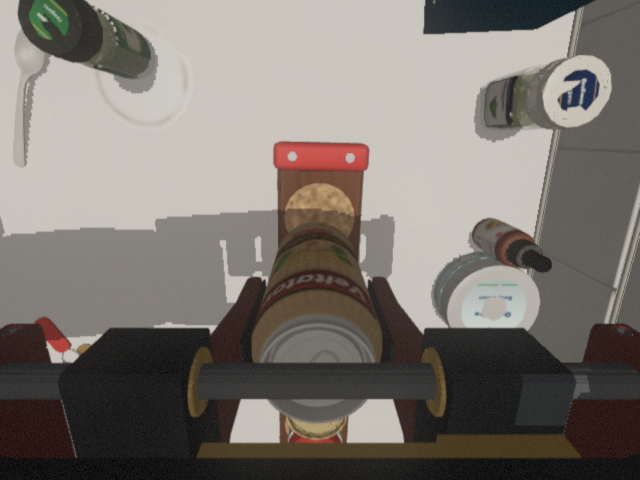

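The can is held upright over pad_a, which is at (320,218) where predicted. Lowering.

>>> {"name": "servo_tool", "arguments": {
  "plan": [
    [[1, 0.03, 0.06, -0.4, 0, 0, 0], [1, 0, 0, -0.7, 0, 0, 0], [1, 0, 0, -0.5, 0, 0, 0], [1, 0, 0, -0.3, 0, 0, 0], [1, 0, 0, 0, 0, 0, 0]]
  ]
}}

```text
t: 19.75
ee_pos: [605.1, 12.6, 193.4]
orientation: [-2.219, -2.22, 0.005]
ft_force: [-0.9, 0.3, -3.2]
width: 51.5
grasp_force: 30.0
```

>>> {"name": "servo_tool", "arguments": {
  "plan": [
    [[1, 0, 0, 0, 0, 0, 0], [1, 0, 0, 0, 0, 0, 0]]
  ]
}}

```text
t: 19.92
ee_pos: [607.4, 12.1, 196.9]
orientation: [2.221, 2.22, 0.002]
ft_force: [0.2, -0.1, -2.7]
width: 51.7
grasp_force: 30.0
```

>>> {"name": "servo_tool", "arguments": {
  "plan": [
    [[1, -0.02, -0.05, -0.3, 0, 0, 0], [1, 0, 0, -0.25, 0, 0, 0], [1, 0, 0, 0, 0, 0, 0], [1, 0, 0, 0, 0, 0, 0], [1, 0, 0, 0, 0, 0, 0]]
  ]
}}

```text
t: 20.33
ee_pos: [605.7, 9.7, 173.3]
orientation: [-2.222, -2.22, 0.001]
ft_force: [-0.2, -0.1, -2.3]
width: 51.5
grasp_force: 30.0
```

>>> {"name": "servo_tool", "arguments": {
  "plan": [
    [[1, 0, 0, -0.06, 0, 0, 0], [1, 0, 0, 0, 0, 0, 0], [1, 0, 0, 0, 0, 0, 0]]
  ]
}}

```text
t: 20.58
ee_pos: [606.0, 9.8, 171.7]
orientation: [2.222, 2.221, 0.001]
ft_force: [-2.1, -0.0, 4.3]
width: 51.3
grasp_force: 30.0
```

Contact. I'll release, go up and back out of the way, and check.

>>> {"name": "servo_tool", "arguments": {
  "plan": [
    [[-1, 0, 0, 0, 0, 0, 0], [-1, 0, 0, 0, 0, 0, 0], [-1, 0, 0, 0, 0, 0, 0], [-1, 0, 0, 0, 0, 0, 0], [-1, 0, 0, 0.3, 0, 0, 0]]
  ]
}}

```text
t: 21.0
ee_pos: [604.6, 9.7, 181.4]
orientation: [-2.22, -2.219, 0.004]
ft_force: [-0.3, -0.1, -0.3]
width: 81.4
grasp_force: 0.0
```

>>> {"name": "servo_tool", "arguments": {
  "plan": [
    [[-1, 0, 0, 0.6, 0, 0, 0], [-1, 0, 0, 0.9, 0, 0, 0], [-1, 0, 0, 0.9, 0, 0, 0], [-1, 0, 0, 0.9, 0, 0, 0], [-1, -0.4, 0, 0.8, 0, 0, 0]]
  ]
}}

```text
t: 21.42
ee_pos: [591.6, 9.7, 350.6]
orientation: [2.22, 2.219, 0.004]
ft_force: [1.5, 0.4, 1.1]
width: 88.0
grasp_force: 0.0
```

>>> {"name": "servo_tool", "arguments": {
  "plan": [
    [[-1, -0.9, 0, 0.3, 0, 0, 0], [-1, -0.9, 0, 0.3, 0, 0, 0], [-1, -0.9, 0, 0.2, 0, 0, 0], [-1, -0.4, 0, 0, 0, 0, 0], [-1, 0, 0, 0, 0, 0, 0]]
  ]
}}

```text
t: 21.83
ee_pos: [462.8, 9.8, 380.5]
orientation: [2.222, 2.22, 0.001]
ft_force: [-0.4, -0.4, 0.9]
width: 87.8
grasp_force: 0.0
```

```bash
python3 - <<'E'
from h import *
P=dict(can=(606,10,150),red=(604,-75,122),tin=(601,-160,88),timer=(598.5,-245,60))
a=[]
for n in('scene','side'):
    c=cam(n); im=vision.get_image(n)[:,:,::-1].copy()
    cs=[proj(c,p) for p in P.values()]
    x,y=np.mean(cs,0).astype(int); 
    for q in cs: cv2.circle(im,tuple(int(v) for v in q.round()),1,(255,0,0),-1)
    for q in((606,10),(604,-75),(601,-160),(598.5,-245)):
        t=np.linspace(0,6.28,40); pp=np.array([proj(c,(q[0]+35*np.cos(s),q[1]+35*np.sin(s),16)) for s in t]); 
        for v in pp: im[int(round(v[1])),int(round(v[0]))]=(255,255,0)
    a.append(cv2.resize(im[y-90:y+100,x-100:x+100],None,fx=2,fy=3,interpolation=cv2.INTER_NEAREST))
im=np.hstack(a); cv2.imwrite('pics/fin.png',im[:600,:800]); o=readout.get_obs();print(im.shape,o['t'],o['ee_pos'])
E
```

```text
(570, 800, 3) 21.9333 [466.0863796    9.73831108 380.23815673]
```

View pics/fin.png

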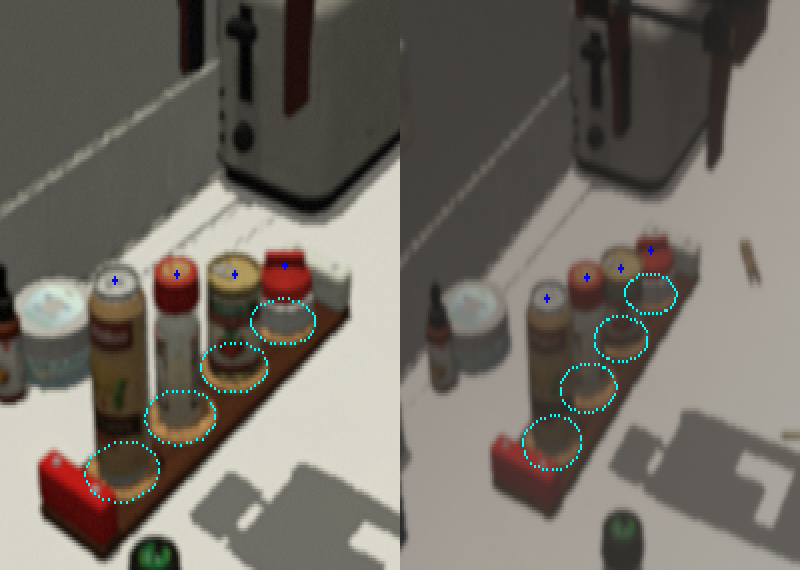

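The crops show all four objects upright, with their tops within about 1–2 px of the expected points: scene can (115,280), jar (177,273), tin (235,273) and timer (286,265). The drawn pad outlines also match the pads, so I'll hand in.

```bash
python3 -c "
from workcell import close_job
print(close_job())"
```

```text
the job is handed in; nothing more can be done
None
```

I handed the job in with the can, red-capped jar, tin and egg timer standing upright on pads a to d from the red end stop, each within a few millimetres of its pad centre in the last camera check, the green jar never touched, at about 22 s of the 104 s limit; the hand-in returned no verdict.

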